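# Press home the binding studs of a photo album

## Robot

A 7-joint arm with a two-finger parallel gripper is mounted at the origin on the work surface. World frame = base frame: x ahead of the robot, y to its left, z up, the work surface at z = 0. Lengths are in mm, angles in rad, forces in N, time in s.
With the tool pointing down it reaches from about 400 to 875 mm from the base axis. Payload 4.4 kg.
Tool frame: the origin (TCP) lies midway between the tips of the shut fingers; the grasp point (between the pads) lies 19 mm behind it; z points along the fingers, y is the line along which they close (so a half turn about z gives the same grasp; the last joint's range is limited). The gripper opens to 85 mm and grips with 20 to 120 N. Pads are 22 mm wide; open, the fingers measure 114 mm over their backs; the gripper's body (76 mm by 85 mm) begins 54 mm behind the grasp point. The pads swing forward as they close: fully open they stand 13 mm farther back than shut.
Start: joints at [-0.066, 0.628, 0.038, 1.517, -0.027, 0.996, -0.02], TCP at [650.014, 0.027, 231.313] pointing down, gripper open.
Joint ranges: [-3.06, 3.06], [-0.37, 2.12], [-1.25, 1.32], [0.18, 2.47], [-1.1, 4.24], [0.23, 1.98], [-2.94, 2.94]. Speed limits (rad/s): [2.57, 2.57, 3.14, 3.14, 3.14, 3.14, 3.14].

## Interface

Orientations are given as a rotation vector (axis times angle).
In Python, from workcell import ctrl, vision gives the robot as it stands.
- The arm moves only by the shell command python3 -m jog 'ROWS' [OPENING] [FORCE]. ROWS is JSON, a list of rows, each an object with "xyz": the shift along the tool's x, y, z scaled (see below), a list of three; "rot": the turn, a rotation vector about the tool's x, y, z scaled (see below), a list of three. A call has exactly 5 rows; each row is the pose to reach, as a shift and turn from the pose commanded when the call began, along the tool's axes at that moment, turning the shorter way round; what a row does not reach only later rows make up. The controller multiplies each number of a shift by 30 cm and each number of a turn by 180 degrees. A row lasts 1/12 s, in which the tool goes at most 41.7 mm and 7.16 degrees, less where a joint would pass 70% of its speed; a pose out of reach is approached as far as the arm can. A call with a number of a shift or a turn outside -1 to 1 is refused whole. A call with a gripper value outside its range is refused whole. OPENING is the closure, from 0 (fully open) to 1 (shut), set as the call begins (- or left out, the last holds). The fingers move at their own pace and stop on an object; FORCE is the grip in N (left out, the last holds). Time passes only in rows, so rows that repeat a pose let the fingers close, or fill a call up. It gives the time, the measured TCP pose, the force, the opening and the grip force at its end, in the units of the state.
- ctrl.read_state(): the state, without advancing time (a new reading comes with each control period).
- vision.camera(name): name is "scene" or "side" or "wrist"; returns a dict with "frame" (420x560x3 uint8, red, green, blue), "fx", "fy", "cx", "cy" (pixels), "rvec" (rotation vector, rad) and "tvec" (3), from world to camera coordinates, as OpenCV has them. Camera axes: x right, y down, z forward; pixel columns grow to the right and rows downward; lengths in mm; the calibration is good to about 2 mm. The wrist camera is an equidistant fisheye: a pixel r from the principal point sees the ray r / f radians off the axis. A picture is of the moment at which its call begins. There is no depth.
- ctrl.finish_job(): hands the job in; it is judged then, once.
The state is a dict: "time_s": time; "q": joint angles; "dq": joint speeds; "joint_torque": joint torques, N m; "ee_pos": TCP position; "orientation": TCP orientation; "contact_force": force on the tool from outside, world axes, zero at the start; "wrist_torque": the same for the moment, N m; "gripper_width": opening from 0.0 (shut) to 1.0 (fully open); "finger_force": force on a finger pad.
Only numpy, scipy, OpenCV 4.12 (cv2) and the standard library are available. Lean on these libraries where they do the work, as an engineer would, in place of code of your own. Each camera call takes 0.05 s, during which the arm holds its last target. There are 200 camera calls.

## Task

Close the binding of the photo album on the bench: with a fingertip, slowly and gently press its three round steel studs fully home, one at a time. Press the middle stud first, then the one at the end of the album where the label holder is, and last the one at the other end. Do not lift or shove the album, do not lean hard on it, and leave the brass weight, the jar, the bone folder and the tray of spare studs where they are.

Things in the scene. Friction and masses are not known exactly. Their poses are not given: they have to be found in the camera images.
- album: Loose closed photo album, flat, any yaw, 1.6 kg, 215 x 250 x 38 mm, grey cover with a dark wooden strip 43 mm wide along the spine, on which the three studs stand in a row. Origin on its underside straight below the middle stud. x runs from the spine (edge at -25 mm) to the open edge (+190 mm); y along the spine (edges at -125, +125 mm) towards the label holder's end; z up.
- label (a point): Centre of the label holder, a flat steel frame 70 x 32 mm and 3 mm high with a blank white card, on the album's cover near one end of the spine (x = 75 mm, y = 95 mm, z = 38 mm in the album's frame).
- stud_mid_top (a point): Steel push-in stud: round cap 20 mm in diameter on a 10 mm stem; top 15.5 to 17 mm above the cover at the start, 10 mm when home. Slides straight down against about 4 N, stays where it is left. The cap gives springily on the stem, 3.5 N per mm, at most 6 mm, and comes back. Point: centre of the cap's top; the middle stud, above the album's origin.
- stud_head_top (a point): Steel push-in stud: round cap 20 mm in diameter on a 10 mm stem; top 15.5 to 17 mm above the cover at the start, 10 mm when home. Slides straight down against about 4 N, stays where it is left. The cap gives springily on the stem, 3.5 N per mm, at most 6 mm, and comes back. Point: centre of the cap's top; the stud at the label holder's end, 85 mm from the middle one (album y = +85 mm).
- stud_tail_top (a point): Steel push-in stud: round cap 20 mm in diameter on a 10 mm stem; top 15.5 to 17 mm above the cover at the start, 10 mm when home. Slides straight down against about 4 N, stays where it is left. The cap gives springily on the stem, 3.5 N per mm, at most 6 mm, and comes back. Point: centre of the cap's top; the stud at the end away from the label holder, 85 mm from the middle one (album y = -85 mm).
- stud_mid (a joint): Middle stud, in m: 0 as far out as it goes (starts 0 to 0.0015), 0.007 fully home at its stop; it grows as the stem goes down (the cap's springing is not counted).
- stud_head (a joint): Stud at the label holder's end, in m: 0 as far out as it goes (starts 0 to 0.0015), 0.007 fully home at its stop; it grows as the stem goes down (the cap's springing is not counted).
- stud_tail (a joint): Stud at the other end, in m: 0 as far out as it goes (starts 0 to 0.0015), 0.007 fully home at its stop; it grows as the stem goes down (the cap's springing is not counted).
- weight: Loose round brass weight with a small knob, 52 mm in diameter, 56 mm high, standing on the album's cover more than 80 mm from the row of studs. Origin at the centre of its underside.
- jar: Loose capped jar, 60 mm in diameter, 75 mm high, standing on the bench beside the label holder's end of the album. Origin at the centre of its underside.
- folder: Loose flat white bone folder, 152 x 22 x 5 mm, lying on the bench beside the other end of the album. Origin at the centre of its underside, x along it.
- tray: Loose open black tray of spare studs, 60 x 90 mm, 22 mm high, on the bench beside the album's spine. Origin at the centre of its underside.

How it is judged:
By the outcome, as a careful person would: the job done as asked, in the order asked, and still so for the second after the job is handed in, with the robot touching nothing.
It also fails if it takes over 45 s, if anything falls off the work surface, if the arm or the gripper's body presses on something with over 40 N, if the wrist force passes 120 N, or if a joint passes its speed limit or range.

## Working session

There is one attempt and no reset: what is moved stays moved. The work goes in short steps, Python scripts to look and compute and a shell command to move; the robot and the scene stay as the last step left them, time stands still between calls to the robot, and variables do not carry over. Pictures are saved under pics/ and viewed, at most 10 in all, crops included, and the job is handed in when it is done.

```bash
mkdir -p pics; ls
python3 - <<'E'
from workcell import ctrl, vision
import cv2,numpy as np,pickle
d={n:vision.camera(n) for n in("scene","side","wrist")}
pickle.dump(d,open('c0.pkl','wb'))
for n,c in d.items():
    cv2.imwrite(f'pics/{n}0.png',c['frame'][...,::-1]); print(n,c['fx'],c['cx'],c['cy'],c['rvec'],c['tvec'])
s=ctrl.read_state();print(s)
E
```

```text
pics
scene 409.07183555297956 281.5201513570166 212.2401250139275 [ 1.81240286  1.88835762 -0.6245574 ] [  14.25830226 -398.28769202 1237.6260559 ]
side 447.20487431260017 280.15167843091456 209.64943828723085 [ 2.39251209 -0.52089262  0.20103515] [-517.37782839  215.75081748  628.48637562]
wrist 325.19226210127806 280.78600435412295 202.26494291078063 [-2.85146135e+00  5.55004327e-04  6.59750445e-04] [-649.77215097  -36.21080914  379.09460819]
{'time_s': 0.15, 'q': array([-0.06576716,  0.62913112,  0.03847344,  1.51812234, -0.02704927,
        0.99626516, -0.01998142]), 'dq': array([ 0.00043316, -0.00341994,  0.00094944, -0.00273845,  0.00051635,
       -0.0017031 ,  0.00024497]), 'joint_torque': array([ 2.19518879e-03, -5.63800478e+01,  1.22790758e+00, -1.93650573e+01,
        1.11919764e-02,  7.40401709e-03, -1.44664841e-05]), 'ee_pos': array([6.49545977e+02, 1.18427046e-02, 2.30607520e+02]), 'orientation': array([-2.22079432e+00, -2.22065893e+00,  1.54010063e-03]), 'contact_force': array([ 0.95491845, -0.84467155,  0.00597217]), 'wrist_torque': array([ 0.05803704, -0.0567498 , -0.04557225]), 'finger_force': 0.0, 'gripper_width': 0.999645302929041}
```

View pics/scene0.png

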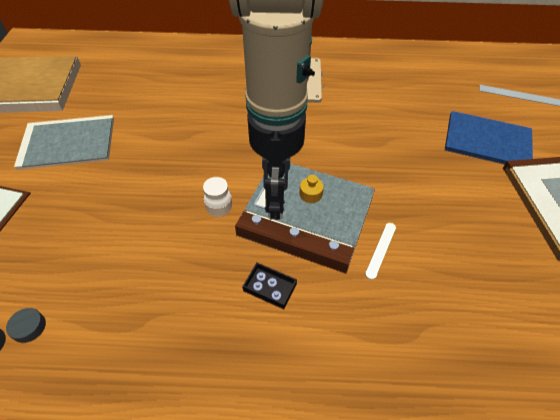

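View pics/side0.png

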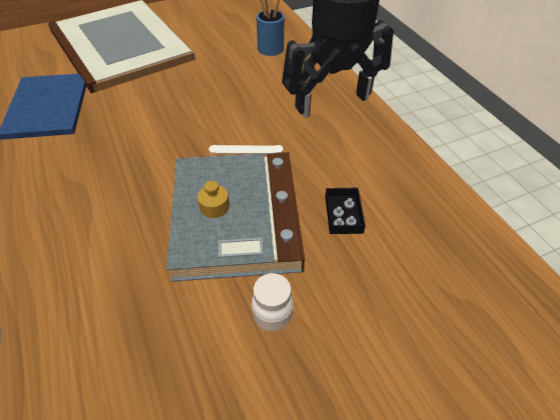

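View pics/wrist0.png

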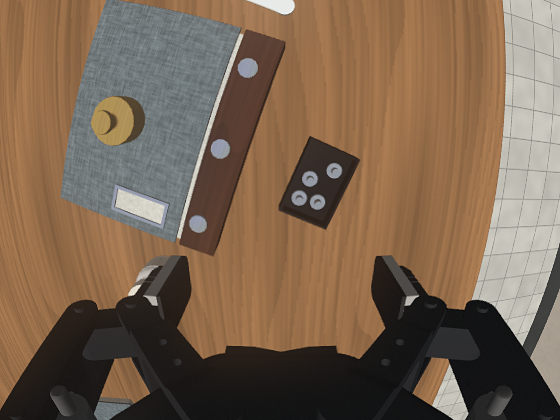

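The scene view shows the studs at about (257,219), (295,231) and (334,245), with the label near (262,197). In the side view they are at (287,235) on the label end, (282,196) and (278,162). In the wrist view they are at (198,224) on the label end, (220,149) and (248,67). Next I'll triangulate them.

```bash
cat > h.py <<'E'
import numpy as np,cv2
from scipy.spatial.transform import Rotation as R
def ray(c,p,fish):
    Rm=R.from_rotvec(c['rvec']).as_matrix()
    u=np.array([(p[0]-c['cx'])/c['fx'],(p[1]-c['cy'])/c['fy']])
    if fish:
        t=np.hypot(*u); d=np.r_[u/t*np.sin(t),np.cos(t)]
    else: d=np.r_[u,1]
    d=Rm.T@d; return -Rm.T@np.ravel(c['tvec']),d/np.linalg.norm(d)
def plane(c,p,z,fish=False):
    o,d=ray(c,p,fish); return o+d*(z-o[2])/d[2]
def tri(rs):
    A=[np.eye(3)-np.outer(d,d) for o,d in rs]
    return np.linalg.solve(sum(A),sum(a@o for a,(o,d) in zip(A,rs)))
def blob(f,p,r=14):
    # bright bluish cap against the dark brown strip: blue high relative to red
    f=f.astype(int); m=((f[...,2]>105)&(f[...,2]>f[...,0]-5)).astype(np.uint8)
    w=np.zeros_like(m); cv2.circle(w,p,r,1,-1); n,l,s,ce=cv2.connectedComponentsWithStats(m*w)
    i=1+np.argmax(s[1:,4]); return ce[i],s[i]
E
python3 - <<'E'
import pickle;from h import *
d=pickle.load(open('c0.pkl','rb'))
P={'head':((257,219),(287,235),(198,224)),'mid':((295,231),(282,196),(220,149)),'tail':((334,245),(278,162),(248,67))}
for k,v in P.items():
    rs=[]
    for n,p in zip(('scene','side','wrist'),v):
        b,s=blob(d[n]['frame'],p,14 if n=='wrist' else 8); rs.append(ray(d[n],b,n=='wrist'))
        print(k,n,b.round(1),s[2:],plane(d[n],b,54,n=='wrist').round(1))
    print(k,'tri',tri(rs).round(1),tri(rs[1:]).round(1))
E
```

```text
head scene [256.8 217. ] [12 12 77] [555.2 -45.6  54. ]
head side [286.1 234.3] [12 10 92] [557.2 -48.6  54. ]
head wrist [197.5 223.4] [ 18  18 237] [560.6 -45.4  54. ]
head tri [557.8 -46.3  53.1] [559.  -46.5  50.3]
mid scene [294.9 229.4] [13 13 86] [583.4  35.1  54. ]
mid side [281.2 195. ] [11  9 73] [585.5  31.2  54. ]
mid wrist [219.9 148.5] [ 19  20 296] [589.1  34.1  54. ]
mid tri [586.4  33.9  53.4] [587.7  34.   50. ]
tail scene [333.5 244.6] [10  8 62] [617.  113.2  54. ]
tail side [277.2 161.4] [10  8 60] [613.7 109.8  54. ]
tail wrist [247.3  67.5] [ 20  20 312] [617.5 113.8  54. ]
tail tri [615.9 113.8  50.5] [616.5 114.8  48.4]
```

```bash
python3 -m jog '[{"xyz":[0.02,-0.04,0.08],"rot":[0,0,0]},{"xyz":[0.045,-0.085,0.17],"rot":[0,0,0]},{"xyz":[0.07,-0.13,0.26],"rot":[0,0,0]},{"xyz":[0.095,-0.175,0.35],"rot":[0,0,0]},{"xyz":[0.113,-0.21,0.43],"rot":[0,0,0]}]' 1 20
python3 -m jog '[{"xyz":[0,0,0],"rot":[0,0,0]},{"xyz":[0,0,0],"rot":[0,0,0]},{"xyz":[0,0,0],"rot":[0,0,0]},{"xyz":[0,0,0.02],"rot":[0,0,0]},{"xyz":[0,0,0.04],"rot":[0,0,0]}]'
python3 -m jog '[{"xyz":[0,0,0.02],"rot":[0,0,0]},{"xyz":[0,0,0.04],"rot":[0,0,0]},{"xyz":[0,0,0.04],"rot":[0,0,0]},{"xyz":[0,0,0.04],"rot":[0,0,0]},{"xyz":[0,0,0.04],"rot":[0,0,0]}]'
python3 - <<'E'
import pickle,cv2;from h import *
from workcell import vision,ctrl
d={n:vision.camera(n) for n in("scene","side","wrist")}
pickle.dump(d,open('c1.pkl','wb'))
a=cv2.resize(d['wrist']['frame'],(560,420)); b=d['side']['frame'][100:300,180:400]
cv2.imwrite('pics/w1.png',a[...,::-1]); cv2.imwrite('pics/s1.png',cv2.resize(b,None,fx=2.7,fy=2.7)[...,::-1])
s=ctrl.read_state();print(s['ee_pos'],s['contact_force'],s['orientation'],s['gripper_width'])
E
```

```text
time_s: 0.57
ee_pos: [585.1, 34.7, 100.7]
orientation: [-2.22, -2.221, 0.002]
contact_force: [-0.1, 0.5, -1.1]
gripper_width: 0.297
finger_force: 0.0
time_s: 0.98
ee_pos: [589.3, 33.4, 91.7]
orientation: [2.22, 2.218, 0.005]
contact_force: [0.1, 0.4, -0.1]
gripper_width: -0.005
finger_force: 0.0
time_s: 1.4
ee_pos: [587.1, 33.9, 78.3]
orientation: [-2.221, -2.221, 0.0]
contact_force: [0.2, 0.2, -0.1]
gripper_width: -0.001
finger_force: 0.0
[587.23779131  33.98403455  78.58791559] [ 0.03548694  0.44473205 -0.37740445] [2.22124826e+00 2.22120435e+00 7.24657146e-04] -0.002154378834801197
```

View pics/w1.png

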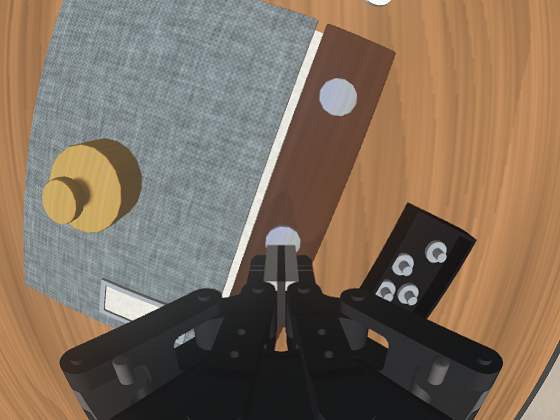

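View pics/s1.png

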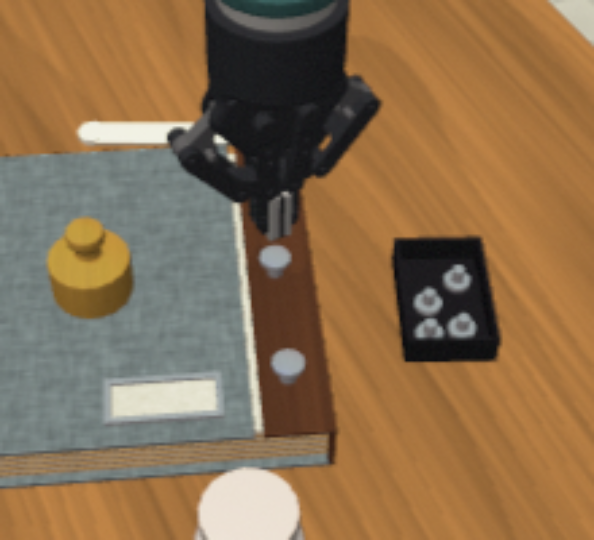

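The wrist view shows the tail stud at (338,97). The middle stud is at about (283,244) and partly hidden by the fingertip (281,255), so the two are laterally aligned. The side crop shows the tip hovering just above the middle stud.

Run:
```python
import pickle;from h import *
c=pickle.load(open('c1.pkl','rb'))
w=c['wrist']
for z in(50,54):
    b,s=blob(w['frame'],(338,97),26); print('tail',b,s[2:],plane(w,b,z,True).round(1))
    b,s=blob(w['frame'],(283,238),20); print('mid top edge box',s); 
    print('mid',plane(w,(s[0]+s[2]/2-.5,s[1]+18),z,True).round(1), 'topedge',plane(w,(s[0]+s[2]/2-.5,s[1]),z,True).round(1))
S=c['side']
for n,p,r in(('side',(282,196),8),):
    b,s=blob(S['frame'],p,r);print(n,b,s,plane(S,b,54).round(1))
```

```text
tail [337.45829514  96.59945005] [  38   38 1091] [617.4 113.9  50. ]
mid top edge box [265 226  35  25 586]
mid [588.4  31.2  50. ] topedge [588.4  42.3  50. ]
tail [337.45829514  96.59945005] [  38   38 1091] [616.7 113.7  54. ]
mid top edge box [265 226  35  25 586]
mid [588.4  32.9  54. ] topedge [588.4  43.8  54. ]
side [281.24324324 195.08108108] [276 191  11   9  74] [585.5  31.1  54. ]
```

```bash
python3 -m jog '[{"xyz":[0,0,0.015],"rot":[0,0,0]},{"xyz":[0,0,0.03],"rot":[0,0,0]},{"xyz":[0,0,0.045],"rot":[0,0,0]},{"xyz":[0,0,0.06],"rot":[0,0,0]},{"xyz":[0,0,0.067],"rot":[0,0,0]}]' | grep -E "ee_pos|contact"
python3 -m jog '[{"xyz":[0,0,0.002],"rot":[0,0,0]},{"xyz":[0,0,0.004],"rot":[0,0,0]},{"xyz":[0,0,0.006],"rot":[0,0,0]},{"xyz":[0,0,0.008],"rot":[0,0,0]},{"xyz":[0,0,0.01],"rot":[0,0,0]}]' | grep -E "ee_pos|contact"
python3 -m jog '[{"xyz":[0,0,0.002],"rot":[0,0,0]},{"xyz":[0,0,0.004],"rot":[0,0,0]},{"xyz":[0,0,0.006],"rot":[0,0,0]},{"xyz":[0,0,0.008],"rot":[0,0,0]},{"xyz":[0,0,0.01],"rot":[0,0,0]}]' | grep -E "ee_pos|contact|time"
```

```text
ee_pos: [586.5, 33.9, 57.2]
contact_force: [-0.8, -0.9, 0.9]
ee_pos: [587.2, 33.9, 55.3]
contact_force: [-0.5, 0.1, 0.3]
time_s: 2.8
ee_pos: [587.1, 34.0, 52.5]
contact_force: [-0.7, 0.1, 3.1]
```

```bash
python3 -m jog '[{"xyz":[0,0,0.002],"rot":[0,0,0]},{"xyz":[0,0,0.004],"rot":[0,0,0]},{"xyz":[0,0,0.006],"rot":[0,0,0]},{"xyz":[0,0,0.008],"rot":[0,0,0]},{"xyz":[0,0,0.01],"rot":[0,0,0]}]' | grep -E "ee_pos|contact"
python3 -m jog '[{"xyz":[0,0,0.0015],"rot":[0,0,0]},{"xyz":[0,0,0.003],"rot":[0,0,0]},{"xyz":[0,0,0.004],"rot":[0,0,0]},{"xyz":[0,0,0.005],"rot":[0,0,0]},{"xyz":[0,0,0.006],"rot":[0,0,0]}]' | grep -E "ee_pos|contact"
```

```text
ee_pos: [587.1, 34.0, 49.2]
contact_force: [-0.4, -0.6, 3.5]
ee_pos: [587.1, 33.9, 47.4]
contact_force: [0.1, -0.2, 3.8]
```

```bash
python3 -m jog '[{"xyz":[0,0,0.001],"rot":[0,0,0]},{"xyz":[0,0,0.002],"rot":[0,0,0]},{"xyz":[0,0,0.003],"rot":[0,0,0]},{"xyz":[0,0,0.004],"rot":[0,0,0]},{"xyz":[0,0,0.004],"rot":[0,0,0]}]' | grep -E "ee_pos|contact"
python3 -m jog '[{"xyz":[0,0,0.001],"rot":[0,0,0]},{"xyz":[0,0,0.002],"rot":[0,0,0]},{"xyz":[0,0,0.003],"rot":[0,0,0]},{"xyz":[0,0,0.003],"rot":[0,0,0]},{"xyz":[0,0,0.003],"rot":[0,0,0]}]' | grep -E "ee_pos|contact"
```

```text
ee_pos: [587.1, 34.0, 46.4]
contact_force: [0.1, -0.5, 5.9]
ee_pos: [587.2, 34.0, 45.8]
contact_force: [-0.5, 0.4, 8.5]
```

The force rises at about the spring rate up to 8.5 N, so the middle stud is on its stop. I'll lift clear, check the jar's clearance, and move over the head stud.

```bash
python3 -m jog '[{"xyz":[0,0,-0.01],"rot":[0,0,0]},{"xyz":[0,0,-0.03],"rot":[0,0,0]},{"xyz":[0,0,-0.06],"rot":[0,0,0]},{"xyz":[0,0,-0.09],"rot":[0,0,0]},{"xyz":[0,0,-0.11],"rot":[0,0,0]}]' | grep -E "ee_pos|contact"
python3 -m jog '[{"xyz":[-0.05,-0.019,0],"rot":[0,0,0]},{"xyz":[-0.11,-0.04,0],"rot":[0,0,0]},{"xyz":[-0.17,-0.062,0],"rot":[0,0,0]},{"xyz":[-0.23,-0.084,0],"rot":[0,0,0]},{"xyz":[-0.267,-0.098,0],"rot":[0,0,0]}]' | grep -E "ee_pos|contact"
python3 -m jog '[{"xyz":[0,0,0],"rot":[0,0,0]},{"xyz":[0,0,0],"rot":[0,0,0]},{"xyz":[0,0,0],"rot":[0,0,0]},{"xyz":[0,0,0],"rot":[0,0,0]},{"xyz":[0,0,0],"rot":[0,0,0]}]' | grep -E "ee_pos|contact"
python3 - <<'E'
import pickle,cv2;from h import *
from workcell import vision
c=pickle.load(open('c1.pkl','rb'));print('jar',plane(c['side'],(272,290),75))
d={n:vision.camera(n) for n in("side","wrist")}
w=d['wrist']; b,s=blob(w['frame'],(283,240),22)
print('head box',s,plane(w,(s[0]+s[2]/2-.5,s[1]+18),54,True).round(1))
b,s=blob(w['frame'],(338,97),30);print('mid',b,s,plane(w,b,48,True).round(1))
cv2.imwrite('pics/w2.png',np.hstack([w['frame'][:400,100:480],cv2.resize(d['side']['frame'][120:320,180:390],(420,400))])[...,::-1])
E
```

```text
ee_pos: [587.4, 33.9, 79.5]
contact_force: [0.7, 0.3, -0.7]
ee_pos: [556.9, -48.6, 78.9]
contact_force: [0.3, 0.0, 0.1]
ee_pos: [558.1, -44.6, 78.3]
contact_force: [0.8, -0.1, -0.8]
jar [ 490.80077955 -142.66587362   75.        ]
head box [267 228  35  27 518] [560.2 -47.   54. ]
mid [337.43355965  99.35887488] [ 320   82   36   36 1031] [588.3  33.7  48. ]
```

View pics/w2.png

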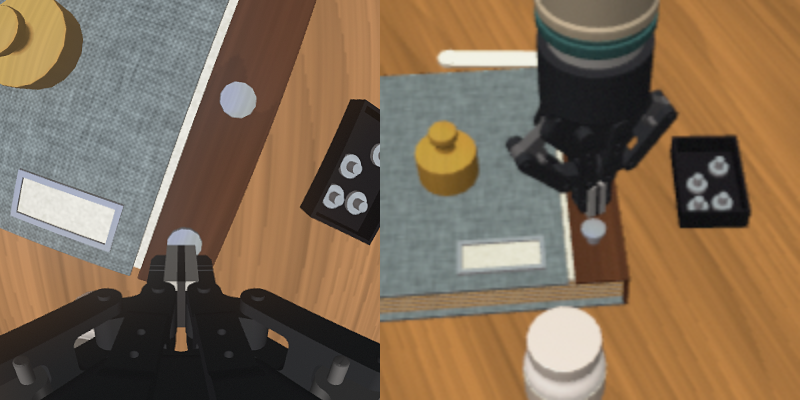

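The wrist crop shows the head stud at (184,243), under the fingertip, with the middle stud lower at (238,100). The jar is 115 mm away and clear.

```bash
python3 -m jog '[{"xyz":[-0.001,0.003,0.015],"rot":[0,0,0]},{"xyz":[-0.002,0.003,0.03],"rot":[0,0,0]},{"xyz":[-0.002,0.003,0.045],"rot":[0,0,0]},{"xyz":[-0.002,0.003,0.06],"rot":[0,0,0]},{"xyz":[-0.002,0.003,0.067],"rot":[0,0,0]}]' | grep -E "ee_pos|contact"
python3 -m jog '[{"xyz":[0,0,0.002],"rot":[0,0,0]},{"xyz":[0,0,0.004],"rot":[0,0,0]},{"xyz":[0,0,0.006],"rot":[0,0,0]},{"xyz":[0,0,0.008],"rot":[0,0,0]},{"xyz":[0,0,0.01],"rot":[0,0,0]}]' | grep -E "ee_pos|contact"
python3 -m jog '[{"xyz":[0,0,0.002],"rot":[0,0,0]},{"xyz":[0,0,0.004],"rot":[0,0,0]},{"xyz":[0,0,0.006],"rot":[0,0,0]},{"xyz":[0,0,0.008],"rot":[0,0,0]},{"xyz":[0,0,0.01],"rot":[0,0,0]}]' | grep -E "ee_pos|contact"
python3 -m jog '[{"xyz":[0,0,0.002],"rot":[0,0,0]},{"xyz":[0,0,0.004],"rot":[0,0,0]},{"xyz":[0,0,0.006],"rot":[0,0,0]},{"xyz":[0,0,0.008],"rot":[0,0,0]},{"xyz":[0,0,0.01],"rot":[0,0,0]}]' | grep -E "ee_pos|contact"
python3 -m jog '[{"xyz":[0,0,0.0015],"rot":[0,0,0]},{"xyz":[0,0,0.003],"rot":[0,0,0]},{"xyz":[0,0,0.004],"rot":[0,0,0]},{"xyz":[0,0,0.005],"rot":[0,0,0]},{"xyz":[0,0,0.006],"rot":[0,0,0]}]' | grep -E "ee_pos|contact"
```

```text
ee_pos: [558.0, -46.8, 57.2]
contact_force: [0.5, 0.2, 0.3]
ee_pos: [558.7, -46.8, 55.4]
contact_force: [0.4, -0.4, -0.2]
ee_pos: [558.6, -46.8, 52.5]
contact_force: [-0.8, -0.2, 4.4]
ee_pos: [558.7, -46.8, 49.2]
contact_force: [-0.7, -0.0, 3.8]
ee_pos: [558.6, -46.8, 47.4]
contact_force: [-1.0, -0.1, 3.2]
```

```bash
python3 -m jog '[{"xyz":[0,0,0.001],"rot":[0,0,0]},{"xyz":[0,0,0.002],"rot":[0,0,0]},{"xyz":[0,0,0.003],"rot":[0,0,0]},{"xyz":[0,0,0.004],"rot":[0,0,0]},{"xyz":[0,0,0.004],"rot":[0,0,0]}]' | grep -E "ee_pos|contact"
python3 -m jog '[{"xyz":[0,0,0.001],"rot":[0,0,0]},{"xyz":[0,0,0.002],"rot":[0,0,0]},{"xyz":[0,0,0.003],"rot":[0,0,0]},{"xyz":[0,0,0.003],"rot":[0,0,0]},{"xyz":[0,0,0.003],"rot":[0,0,0]}]' | grep -E "ee_pos|contact"
```

```text
ee_pos: [558.7, -46.8, 46.4]
contact_force: [-0.5, -0.2, 6.2]
ee_pos: [558.7, -46.8, 45.8]
contact_force: [-0.8, 0.1, 7.8]
```

The head stud is home too. Next I'll lift and move to the tail stud.

```bash
python3 -m jog '[{"xyz":[0,0,-0.01],"rot":[0,0,0]},{"xyz":[0,0,-0.03],"rot":[0,0,0]},{"xyz":[0,0,-0.06],"rot":[0,0,0]},{"xyz":[0,0,-0.09],"rot":[0,0,0]},{"xyz":[0,0,-0.11],"rot":[0,0,0]}]' | grep -E "ee_pos|contact"
python3 -m jog '[{"xyz":[0.04,0.015,0],"rot":[0,0,0]},{"xyz":[0.1,0.036,0],"rot":[0,0,0]},{"xyz":[0.16,0.058,0],"rot":[0,0,0]},{"xyz":[0.22,0.08,0],"rot":[0,0,0]},{"xyz":[0.28,0.102,0],"rot":[0,0,0]}]' | grep -E "ee_pos|contact"
python3 -m jog '[{"xyz":[0.06,0.022,0],"rot":[0,0,0]},{"xyz":[0.12,0.044,0],"rot":[0,0,0]},{"xyz":[0.18,0.066,0],"rot":[0,0,0]},{"xyz":[0.23,0.085,0],"rot":[0,0,0]},{"xyz":[0.255,0.093,0],"rot":[0,0,0]}]' | grep -E "ee_pos|contact"
python3 -m jog '[{"xyz":[0,0,0],"rot":[0,0,0]},{"xyz":[0,0,0],"rot":[0,0,0]},{"xyz":[0,0,0],"rot":[0,0,0]},{"xyz":[0,0,0],"rot":[0,0,0]},{"xyz":[0,0,0],"rot":[0,0,0]}]'
python3 - <<'E'
import cv2;from h import *
from workcell import vision
d={n:vision.camera(n) for n in("side","wrist")}
w=d['wrist']; b,s=blob(w['frame'],(283,240),22)
print('tail box',s,plane(w,(s[0]+s[2]/2-.5,s[1]+18),54,True).round(1))
cv2.imwrite('pics/w3.png',np.hstack([w['frame'][:400,100:480],cv2.resize(d['side']['frame'][120:320,180:390],(420,400))])[...,::-1])
E
```

```text
ee_pos: [558.8, -46.8, 79.5]
contact_force: [0.7, -0.2, -0.2]
ee_pos: [589.5, 39.5, 78.3]
contact_force: [-0.3, 0.4, -0.6]
ee_pos: [617.6, 117.9, 78.2]
contact_force: [0.1, -0.1, -0.2]
time_s: 10.4
ee_pos: [616.9, 112.2, 78.4]
orientation: [2.223, 2.219, -0.001]
contact_force: [-0.3, -0.1, -0.1]
gripper_width: -0.002
finger_force: 0.0
tail box [263 223  35  25 642] [616.9 113.4  54. ]
```

View pics/w3.png

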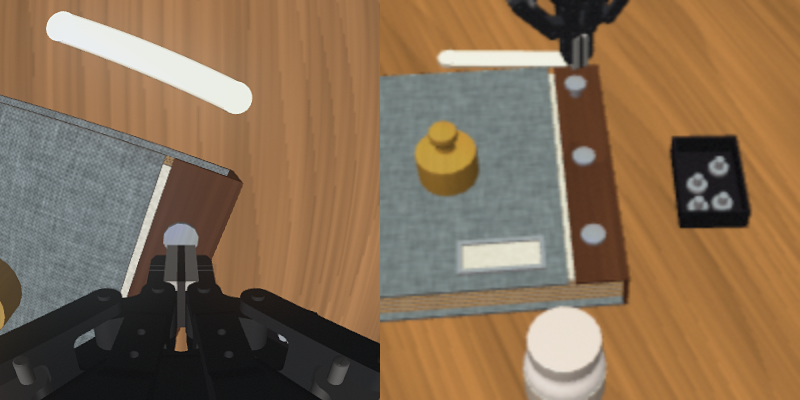

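The side crop shows the middle stud (584,155) and head stud (593,234) home and low. The tail stud (575,83) still stands up, and in the wrist crop the tip is over it at (181,237). Now I'll press it.

```bash
python3 -m jog '[{"xyz":[0,0,0.015],"rot":[0,0,0]},{"xyz":[0,0,0.03],"rot":[0,0,0]},{"xyz":[0,0,0.045],"rot":[0,0,0]},{"xyz":[0,0,0.06],"rot":[0,0,0]},{"xyz":[0,0,0.067],"rot":[0,0,0]}]' | grep -E "ee_pos|contact"
python3 -m jog '[{"xyz":[0,0,0.002],"rot":[0,0,0]},{"xyz":[0,0,0.004],"rot":[0,0,0]},{"xyz":[0,0,0.006],"rot":[0,0,0]},{"xyz":[0,0,0.008],"rot":[0,0,0]},{"xyz":[0,0,0.01],"rot":[0,0,0]}]' | grep -E "ee_pos|contact"
python3 -m jog '[{"xyz":[0,0,0.002],"rot":[0,0,0]},{"xyz":[0,0,0.004],"rot":[0,0,0]},{"xyz":[0,0,0.006],"rot":[0,0,0]},{"xyz":[0,0,0.008],"rot":[0,0,0]},{"xyz":[0,0,0.01],"rot":[0,0,0]}]' | grep -E "ee_pos|contact"
python3 -m jog '[{"xyz":[0,0,0.002],"rot":[0,0,0]},{"xyz":[0,0,0.004],"rot":[0,0,0]},{"xyz":[0,0,0.006],"rot":[0,0,0]},{"xyz":[0,0,0.008],"rot":[0,0,0]},{"xyz":[0,0,0.01],"rot":[0,0,0]}]' | grep -E "ee_pos|contact"
python3 -m jog '[{"xyz":[0,0,0.0015],"rot":[0,0,0]},{"xyz":[0,0,0.003],"rot":[0,0,0]},{"xyz":[0,0,0.004],"rot":[0,0,0]},{"xyz":[0,0,0.005],"rot":[0,0,0]},{"xyz":[0,0,0.006],"rot":[0,0,0]}]' | grep -E "ee_pos|contact"
```

```text
ee_pos: [616.4, 113.7, 57.1]
contact_force: [0.2, -0.2, -0.3]
ee_pos: [617.2, 113.8, 55.3]
contact_force: [0.3, -1.2, -0.2]
ee_pos: [617.1, 113.8, 52.5]
contact_force: [-0.7, 0.2, 5.2]
ee_pos: [617.1, 113.7, 49.3]
contact_force: [-0.3, -0.1, 3.9]
ee_pos: [617.1, 113.7, 47.4]
contact_force: [-0.6, -0.1, 3.7]
```

```bash
python3 -m jog '[{"xyz":[0,0,0.001],"rot":[0,0,0]},{"xyz":[0,0,0.002],"rot":[0,0,0]},{"xyz":[0,0,0.003],"rot":[0,0,0]},{"xyz":[0,0,0.004],"rot":[0,0,0]},{"xyz":[0,0,0.004],"rot":[0,0,0]}]' | grep -E "ee_pos|contact"
python3 -m jog '[{"xyz":[0,0,0.001],"rot":[0,0,0]},{"xyz":[0,0,0.002],"rot":[0,0,0]},{"xyz":[0,0,0.003],"rot":[0,0,0]},{"xyz":[0,0,0.003],"rot":[0,0,0]},{"xyz":[0,0,0.003],"rot":[0,0,0]}]' | grep -E "ee_pos|contact"
```

```text
ee_pos: [617.1, 113.8, 46.4]
contact_force: [-1.4, -0.4, 6.6]
ee_pos: [617.1, 113.7, 45.8]
contact_force: [-2.3, -0.3, 7.2]
```

```bash
python3 -m jog '[{"xyz":[0,0,-0.01],"rot":[0,0,0]},{"xyz":[0,0,-0.03],"rot":[0,0,0]},{"xyz":[0,0,-0.08],"rot":[0,0,0]},{"xyz":[0,0,-0.14],"rot":[0,0,0]},{"xyz":[0,0,-0.2],"rot":[0,0,0]}]' | grep -E "ee_pos|contact"
python3 -m jog '[{"xyz":[-0.06,0.04,-0.06],"rot":[0,0,0]},{"xyz":[-0.12,0.08,-0.12],"rot":[0,0,0]},{"xyz":[-0.2,0.1,-0.2],"rot":[0,0,0]},{"xyz":[-0.28,0.11,-0.28],"rot":[0,0,0]},{"xyz":[-0.36,0.11,-0.36],"rot":[0,0,0]}]' | grep -E "ee_pos|contact"
python3 -m jog '[{"xyz":[0,0,0],"rot":[0,0,0]},{"xyz":[0,0,0],"rot":[0,0,0]},{"xyz":[0,0,0],"rot":[0,0,0]},{"xyz":[0,0,0],"rot":[0,0,0]},{"xyz":[0,0,0],"rot":[0,0,0]}]'
python3 - <<'E'
import cv2,pickle;from h import *
from workcell import vision
d={n:vision.camera(n) for n in("side","wrist")}
o=pickle.load(open('c0.pkl','rb'))['side']['frame']
f=d['side']['frame']
for p in((287,237),(282,198),(278,164)): print(blob(o,(p[0],p[1]-2),8)[0],blob(f,p,9)[0])
cv2.imwrite('pics/w4.png',np.hstack([cv2.resize(x[130:330,165:365],(400,400)) for x in(o,f)])[...,::-1])
E
```

```text
ee_pos: [616.4, 113.6, 105.3]
contact_force: [0.3, 0.3, -0.1]
ee_pos: [650.3, 4.6, 214.1]
contact_force: [0.5, -0.7, -0.6]
time_s: 14.67
ee_pos: [649.1, 7.6, 211.9]
orientation: [-2.217, -2.222, 0.002]
contact_force: [1.2, -0.1, 0.3]
gripper_width: 0.0
finger_force: 0.0
[286.06521739 234.30434783] [286.         236.73863636]
[281.21917808 195.02739726] [281.18309859 197.57746479]
[277.16666667 161.38333333] [277.23728814 163.54237288]
```

View pics/w4.png

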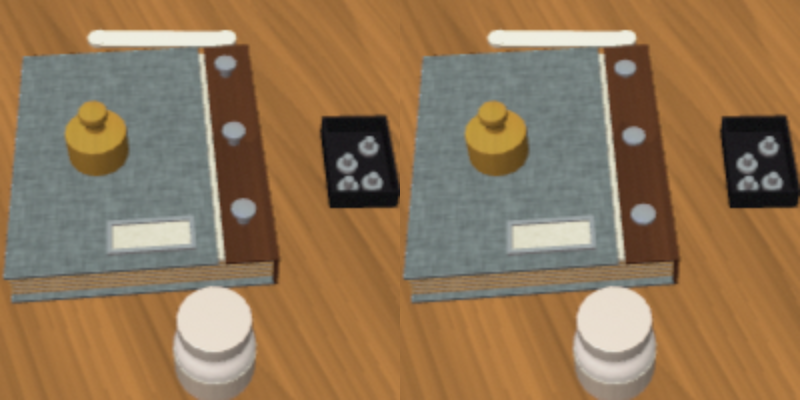

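Before and after, side by side: all three studs, at (625,68), (634,135) and (643,214), now sit equally low. Nothing else has moved.

```bash
python3 -c "
from workcell import ctrl;print(ctrl.finish_job())"
```

```text
the job is handed in; nothing more can be done
None
```

I pressed all three studs home in the order asked (middle, label end, other end) at no more than about 8.5 N in the readings; the before/after side view shows nothing else moved, and I handed the job in shortly after 14.7 s; no verdict came back.

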